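# Turn the pocket mirror glass-up against the display board

### The job

The framed mirror lies glass-down in front of the pine display board: without picking it up, push it with the fingertips against the front edge of the board, so that it tips up on that edge and flips over onto the board, glass up. Then push it on until the whole mirror lies flat on the board with nothing overhanging, leaving the cones, the tin and the bangle where they stand.

Things in the scene. Friction and masses are not known exactly. Their poses are not given: they have to be found in the camera images.
- mirror: the mirror: flat dark wooden slab 60 mm (x) by 84 mm (y) by 8 mm thick, about 65 g, one face plain, the other a silvery pane 46 x 70 mm. Origin mid glass face; z points from the glass to the plain back: up at the start (glass down on the table), down at the end. At the start its x lies within 20 degrees of the board's x, a long side faces the board, 10 to 65 mm away.
- mirror_center (a point): centre of the mirror slab, half-way through its thickness; 4 mm above what it lies flat on
- mirror_a (a point): corner of the mirror at its x = -30 mm, y = -42 mm, half-way through its thickness
- mirror_b (a point): corner of the mirror at its x = -30 mm, y = 42 mm, half-way through its thickness
- mirror_c (a point): corner of the mirror at its x = 30 mm, y = -42 mm, half-way through its thickness
- mirror_d (a point): corner of the mirror at its x = 30 mm, y = 42 mm, half-way through its thickness
- board: the pine display board, a fixed flat plate lying on the table: 140 mm (its x, away from the robot) by 360 mm (its y) by 12 mm thick, square upright edges. Origin at the centre of its underside, at table height; x points from its front edge to its back edge, z up. It stands turned by up to 18 degrees. The cones stand on its two ends; the middle 200 mm is free.
- board_edge (a point): middle of the board's front upper edge (the edge towards the robot), 12 mm above the table; axes as the board's
- cone_left: wooden ring cone, 38 mm wide at the foot, 70 mm high, standing on the board's left (+y) end; origin at the centre of its foot; bystander
- cone_right: the same cone on the board's right (-y) end; bystander
- tin: round aluminium jar, 46 mm wide and 50 mm high, on the table to the left of the mirror; origin at the centre of its foot; bystander
- bangle: brass bangle lying flat on the table to the right of the mirror, 68 mm wide, 12 mm high; origin at the centre of its underside; bystander
Mind the look-alikes: they are no part of the job. Leave any green, purple or turquoise look-alike of the mirror alone.

How it is judged:
On the way, in this order (a step that is already met when the one before it is completed fails the run):
1. the mirror is tipped up, one side still low at the board's front edge (angle between mirror's own z axis and vertical between 0.7 and 2.3 rad and ((height (world z) of each of mirror_a, mirror_b below 0.022 m and x of mirror_a in the frame of board between -0.095 and -0.045 m) or (height (world z) of each of mirror_c, mirror_d below 0.022 m and x of mirror_c in the frame of board between -0.095 and -0.045 m) or (height (world z) of each of mirror_a, mirror_c below 0.022 m and x of mirror_a in the frame of board between -0.095 and -0.045 m) or (height (world z) of each of mirror_b, mirror_d below 0.022 m and x of mirror_b in the frame of board between -0.095 and -0.045 m))), for 0.05 s.
2. the mirror lies flipped over, glass up, on the board (angle between mirror's own z axis and vertical above 3.04 rad and height (world z) of mirror_center between 0.0135 and 0.0185 m), for 0.2 s.
At the end, for the whole second after the job is handed in: the mirror lies at rest, glass up, flat on top of the board (within about 6 degrees, centre 13.5 to 18.5 mm above the table), all four corners within the board's front and back edges to 2 mm (all of step 2 and x of mirror_a in the frame of board between -0.072 and 0.072 m and x of mirror_b in the frame of board between -0.072 and 0.072 m and x of mirror_c in the frame of board between -0.072 and 0.072 m and x of mirror_d in the frame of board between -0.072 and 0.072 m and linear speed of mirror below 0.01 m/s and angular speed of mirror below 0.1 rad/s); the robot touches nothing.
It fails at once if the mirror is lifted clear: its centre above 60 mm, or all four corners above 30 mm (height (world z) of mirror_center above 0.06 m or height (world z) of each of mirror_a, mirror_b, mirror_c, mirror_d above 0.03 m).
It fails at once if a cone, the tin or the bangle is shoved more than 15 mm or knocked over (distance of any of cone_left, cone_right, tin, bangle from where it was at the start of the episode above 0.015 m or angle between any of cone_left, cone_right, tin, bangle's own z axis and vertical above 0.5 rad).
It also fails if it takes over 61 s, if anything falls off the work surface, if the arm or the gripper's body presses on something with over 40 N, if the wrist force passes 120 N, or if a joint passes its speed limit or range.

### The arm

A 6-joint arm with a two-finger parallel gripper is mounted at the origin on the work surface. World frame = base frame: x ahead of the robot, y to its left, z up, the work surface at z = 0. Lengths are in m, angles in rad, forces in N, time in s.
With the tool pointing down it reaches from about 0.3 to 0.75 m from the base axis. Payload 8.5 kg.
Tool frame: the origin (TCP) lies on the centre line of the jaws, within the pads' length; the fingertips stand 17 mm ahead of it and the grasp point (between the pads) lies 2 mm behind it (robot.tip_reach is the distance from the TCP to the fingertips, in m); z points along the fingers, y is the line along which they close (so a half turn about z gives the same grasp; the last joint's range is limited). The gripper opens to 88 mm and grips with 3 to 60 N. Pads are 18 mm wide; open, the fingers measure 123 mm over their backs; the gripper's body (75 mm by 187 mm) begins 45 mm behind the grasp point.
Start: joints at [0.965, 0.381, 1.297, -0, 1.464, -0.215], TCP at [0.21, 0.509, 0.256] pointing down, gripper open.
Joint ranges: [-3.11, 3.11], [-0.89, 2.33], [0.22, 2.48], [-1.42, 4.56], [0.17, 2.85], [-2.88, 2.88]. Speed limits (rad/s): [2.39, 2.39, 3.14, 3.14, 3.14, 3.14].

### API

Orientations are given as [roll, pitch, yaw] about the fixed x, y, z axes, in that order (R = Rz(yaw) Ry(pitch) Rx(roll)).
In Python, from rig import robot gives the robot as it stands.
- The arm moves only by the tool play_rows, never from a script. Its argument "series" is a list of rows, each a list of 7 numbers: the shift along the tool's x, y, z as a fraction of full scale, then the turn, a rotation vector about the tool's x, y, z as a fraction of full scale, then the opening, from -1 (shut) to 1 (fully open). In form: [[x, y, z, wx, wy, wz, claw], ...]. A call has 1 to 20 rows; each row shifts and turns the commanded pose from where the row before left it, along the tool's axes as they then stand; what a row does not reach is not made up. Full scale, the value 1, is 0.1 m for a shift and 45 degrees for a turn. A row lasts 1/12 s, in which the tool goes at most 41.7 mm and 7.16 degrees, less where a joint would pass 70% of its speed; a pose out of reach is approached as far as the arm can. A call with a number of a shift or a turn outside -1 to 1 is refused whole. A call with a gripper value outside its range is refused whole. The fingers move at their own pace and stop on an object; "force" is the grip in N (left out, the last holds). Time passes only in rows, so rows that do not move let the fingers close. It gives the time, the measured TCP pose, the force, the opening and the grip force at its end, in the units of the state.
- robot.get_state(): the state, without advancing time (a new reading comes with each control period).
- robot.capture(name): name is "scene" or "side" or "wrist"; returns a dict with "frame" (384x512x3 uint8, red, green, blue), "camera_matrix" (3x3 intrinsics, pixels), "origin" and "orientation" of the camera in the world; the wrist camera has in their place "tool_from_camera" (4x4, takes a point from camera to tool coordinates, whose origin is the TCP and whose axes are the flange's). Camera axes: x right, y down, z forward; pixel columns grow to the right and rows downward; lengths in m; the calibration is good to about 2 mm. A picture is of the moment at which its call begins: read the wrist's pose just before it. There is no depth.
- robot.job_done(): hands the job in; it is judged then, once.
The state is a dict: "time": time; "q": joint angles; "qd": joint speeds; "effort": joint torques, N m; "tool_pos": TCP position; "eef_rot": TCP orientation; "force": force on the tool from outside, world axes, zero at the start; "torque": the same for the moment, N m; "opening": opening from 0.0 (shut) to 1.0 (fully open); "gripper_force": force on a finger pad.
Only numpy, scipy, OpenCV 4.12 (cv2) and the standard library are available. Lean on these libraries where they do the work, as an engineer would, in place of code of your own. Each camera call takes 0.05 s, during which the arm holds its last target. There are 200 camera calls.

## Working session

There is one attempt and no reset: what is moved stays moved. The work goes in short steps, Python scripts to look and compute and a tool call to move; the robot and the scene stay as the last step left them, time stands still between calls to the robot, and variables do not carry over. Pictures are saved under pics/ and viewed, at most 10 in all, crops included, and the job is handed in when it is done.

Besides the shell and the picture viewer there is one more tool, called after "Call:" as name(argument=value, ...), one argument or row to a line, values as JSON. play_rows: Moves the arm, as the interface text tells. Shift numbers are shares of 0.1 m and turn numbers shares of 45 degrees, none past 1 either way. Its arguments: {"type":"object","properties":{"series":{"type":"array"},"force":{"type":"number"}},"required":["series"]}

```bash
ls; mkdir -p pics; python3 - <<'E'
from rig import robot
import cv2,pickle,numpy as np
print(robot.get_state())
d={n:robot.capture(n) for n in("scene","side")}
pickle.dump(d,open("c0.pkl","wb"))
for n in d:
    print(n,d[n]["camera_matrix"],d[n]["origin"],d[n]["orientation"])
    cv2.imwrite(f"pics/{n}0.png",cv2.cvtColor(d[n]["frame"],cv2.COLOR_RGB2BGR))
E
```

```text
pics
{'time': 0.0, 'q': array([ 9.64719269e-01,  3.81184993e-01,  1.29826648e+00,  1.95976642e-05,
        1.46362478e+00, -2.15292271e-01]), 'qd': array([ 0.0007204 ,  0.001387  ,  0.00130628,  0.00012456, -0.00017546,
       -0.00045512]), 'effort': array([ 3.34047600e-04, -4.37927306e+01, -2.24566412e+01,  7.14035332e-02,
        3.51573480e-02, -1.09042142e-04]), 'tool_pos': array([0.20934121, 0.50831386, 0.25514174]), 'eef_rot': array([-3.14014746e+00, -3.35978498e-04,  2.75080551e+00]), 'force': array([-0.1165636 ,  0.56944633,  0.1037917 ]), 'torque': array([ 0.02937743,  0.00311221, -0.06773555]), 'gripper_force': 0.0, 'opening': 1.0050878706615196}
scene [[390.75729653   0.         257.41165478]
 [  0.         390.75729653 195.38208511]
 [  0.           0.           1.        ]] [ 0.951185   -0.25621196  0.61362147] [-2.42468401 -0.01171713  0.9553286 ]
side [[414.17714834   0.         259.63706538]
 [  0.         414.17714834 195.39899793]
 [  0.           0.           1.        ]] [ 0.06255193 -0.44112941  0.44035424] [-2.0792079   0.01149752 -0.80187057]
```

View pics/scene0.png

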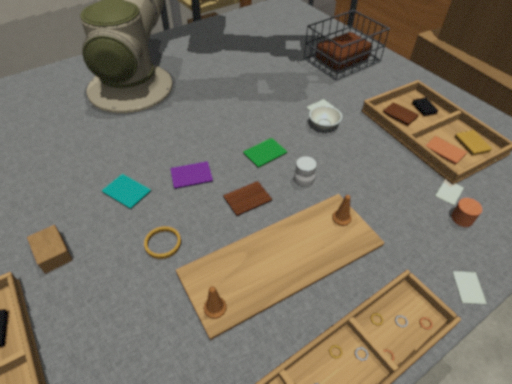

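View pics/side0.png

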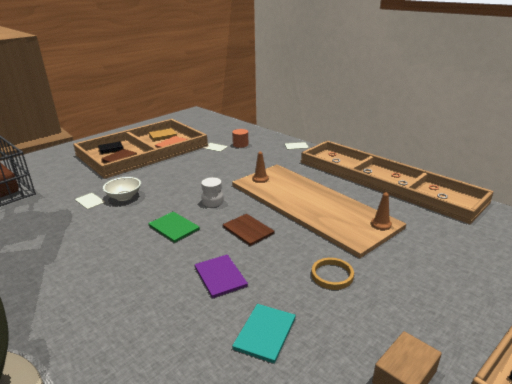

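The scene view shows the mirror as a dark-brown slab at scene (247,198) and side (248,229). The green (265,152), purple (191,175) and turquoise (127,191) slabs are look-alikes, and so is a brown block in the tray (400,113). Only the brown slab in front of the board fits the description. The board is centred near scene (282,262), with the tin at (305,172) and the bangle at (162,242).

```bash
cat > h.py <<'E'
import numpy as np,cv2
from scipy.spatial.transform import Rotation as R
def ray(c,uv,z):
    K=np.array(c["camera_matrix"]);uv=np.atleast_2d(uv).astype(float)
    d=np.c_[(uv[:,0]-K[0,2])/K[0,0],(uv[:,1]-K[1,2])/K[1,1],np.ones(len(uv))]
    o=np.array(c["origin"]);d=d@R.from_euler("xyz",c["orientation"]).as_matrix().T
    return o+d*((z-o[2])/d[:,2])[:,None]
def blob(c,near,lo,hi,roi=None):
    hsv=cv2.cvtColor(c["frame"],cv2.COLOR_RGB2HSV)
    m=cv2.inRange(hsv,np.array(lo),np.array(hi))
    m=cv2.morphologyEx(m,cv2.MORPH_CLOSE,np.ones((3,3)))
    cs,_=cv2.findContours(m,cv2.RETR_EXTERNAL,cv2.CHAIN_APPROX_NONE)
    k=max([q for q in cs if cv2.contourArea(q)>60],key=lambda q:cv2.pointPolygonTest(q,near,True))
    return k
E
python3 - <<'E'
import pickle,cv2,numpy as np
from h import *
d=pickle.load(open("c0.pkl","rb"))
P={"scene":dict(m=(247,200),b=(290,262)),"side":dict(m=(248,230),b=(310,203))}
for n in d:
    hsv=cv2.cvtColor(d[n]["frame"],cv2.COLOR_RGB2HSV)
    for k in "mb":
        u,v=P[n][k]; print(n,k,"hsv",hsv[v,u])
        lo,hi=((0,90,25),(14,255,125)) if k=="m" else ((9,70,110),(25,255,255))
        q=blob(d[n],P[n][k],lo,hi)
        z=.008 if k=="m" else .012
        w=ray(d[n],q[:,0],z)[:,:2]
        r=cv2.minAreaRect((w*1000).astype(np.float32))
        print(k,cv2.contourArea(q),r,cv2.boxPoints(r).round(0).tolist())
    # tin, bangle, cones rough base
for p in [(305,183),(162,242),(215,310),(343,219)]: print(ray(d["scene"],p,0.0).round(3))
c=cv2.resize(cv2.cvtColor(d["scene"]["frame"],cv2.COLOR_RGB2BGR)[130:290,140:360],None,fx=3.4,fy=3.4,interpolation=cv2.INTER_CUBIC)
cv2.imwrite("pics/crop0.png",c)
E
```

```text
scene m hsv [ 11 172 107]
m 851.0 ((516.5527954101562, 34.1864013671875), (83.33870697021484, 60.37529754638672), 84.9605712890625) [[483.0, -5.0], [543.0, -10.0], [550.0, 73.0], [490.0, 78.0]]
scene b hsv [ 18 115 191]
b 13252.5 ((671.470947265625, 14.831695556640625), (376.7285461425781, 141.64471435546875), 84.79751586914062) [[584.0, -166.0], [725.0, -179.0], [759.0, 196.0], [618.0, 209.0]]
side m hsv [  9 153 110]
m 815.0 ((510.5443420410156, 29.973224639892578), (87.74623107910156, 63.13032531738281), 84.82181549072266) [[475.0, -11.0], [538.0, -17.0], [546.0, 71.0], [483.0, 77.0]]
side b hsv [ 15 120 223]
b 5768.5 ((668.4965209960938, 4.6621856689453125), (361.7128601074219, 142.0080108642578), 84.83563995361328) [[582.0, -169.0], [723.0, -182.0], [755.0, 178.0], [614.0, 191.0]]
[[0.548 0.163 0.   ]]
[[ 0.511 -0.156  0.   ]]
[[ 0.684 -0.145  0.   ]]
[[0.666 0.162 0.   ]]
```

View pics/crop0.png

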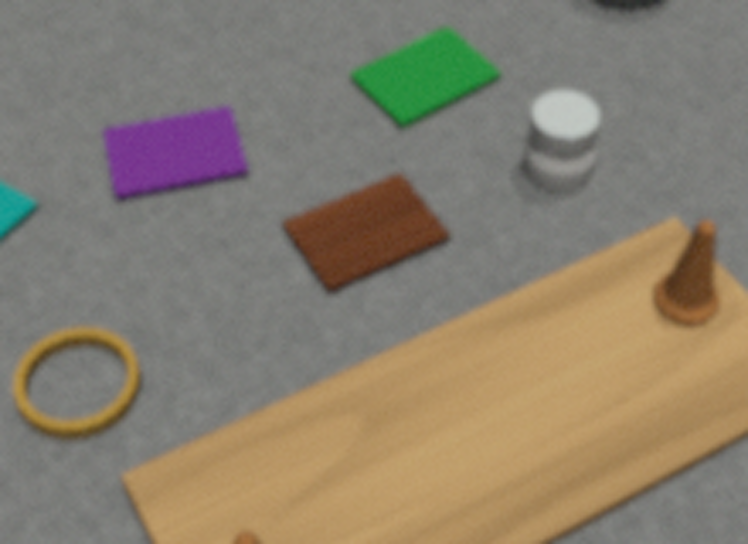

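The enlarged crop confirms the brown slab as the mirror. It lies parallel to the board with about a 55 mm gap. First I bring the gripper round to a pose behind the mirror.

Call:
play_rows(
  series=[
    [0,0,0,0,0,-0.127,-0.1],
    [0,0,0,0,0,-0.127,-0.1],
    [0,0,0,0,0,-0.128,-0.1],
    [-0.191,-0.319,0,0,0,0,-0.1],
    [-0.191,-0.319,0,0,0,0,-0.1],
    [-0.191,-0.319,0,0,0,0,-0.1],
    [-0.191,-0.319,0,0,0,0,-0.1],
    [-0.191,-0.319,0,0,0,0,-0.1],
    [-0.191,-0.319,0,0,0,0,-0.1],
    [-0.191,-0.319,0,0,0,0,-0.1],
    [-0.191,-0.319,0,0,0,0,-0.1],
    [-0.191,-0.319,0,0,0,0,-0.1],
    [-0.191,-0.319,0,0,0,0,-0.1],
    [-0.191,-0.319,0,0,0,0,-0.1],
    [-0.191,-0.319,0,0,0,0,-0.1],
    [-0.191,-0.319,0,0,0,0,-0.1],
    [-0.191,-0.319,0,0,0,0,-0.1],
    [0,0,0,0,0,0,-0.1],
  ],
)

```text
time: 1.6
tool_pos: [0.4375, 0.0348, 0.2553]
eef_rot: [-3.14, 0.0, 3.046]
force: [-0.3, 0.0, -0.4]
opening: 0.449
gripper_force: 0.0
```

Call:
play_rows(
  series=[
    [0,0.04,0.35,0,0,0,-0.1],
    [0,0,0.35,0,0,0,-0.1],
    [0,0,0.35,0,0,0,-0.1],
    [0,0,0.35,0,0,0,-0.1],
    [0,0,0.35,0,0,0,-0.1],
    [0,0,0.35,0,0,0,-0.1],
    [0,0,0.15,0,0,0,-0.1],
    [0,0,0.1,0,0,0,-0.1],
    [0,0,0,0,0,0,-0.1],
    [0,0,0,0,0,0,-0.1],
  ],
)

```text
time: 2.43
tool_pos: [0.4354, 0.0438, 0.0206]
eef_rot: [3.141, -0.001, 3.051]
force: [1.0, 1.2, 0.8]
opening: 0.453
gripper_force: 0.0
```

```bash
python3 - <<'E'
from rig import robot
import cv2,numpy as np
s=robot.get_state();print(s["time"],s["tool_pos"],s["eef_rot"],s["force"])
c=robot.capture("side")
cv2.imwrite("pics/side1.png",cv2.resize(cv2.cvtColor(c["frame"],cv2.COLOR_RGB2BGR)[150:290,140:340],None,fx=4,fy=4))
E
```

```text
2.4333 [0.43543094 0.04379654 0.02064094] [ 3.14147599e+00 -1.21030476e-03  3.05107982e+00] [0.96911169 1.24021909 0.76300444]
```

View pics/side1.png

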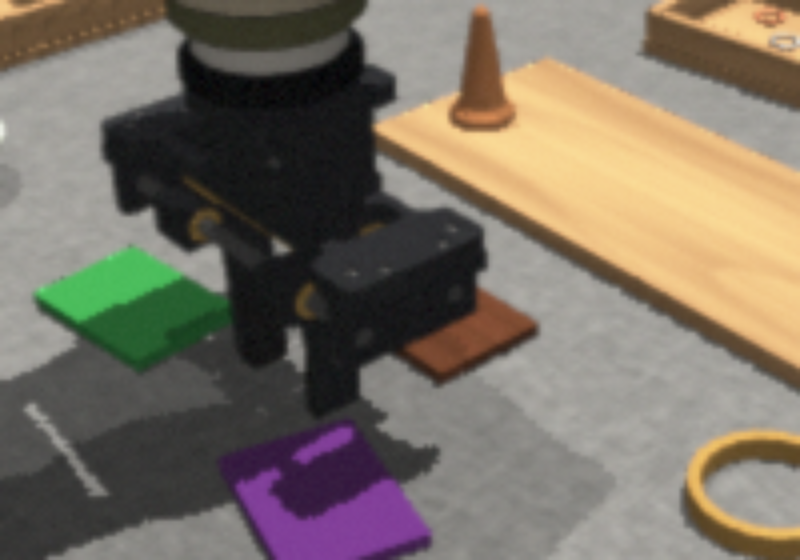

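The side crop shows both fingers behind the mirror. The green slab (left) and the purple slab (below) are near the fingers but clear of them, and the way to the board is free. Next I push the mirror up to the edge.

Call:
play_rows(
  series=[
    [0,-0.04,0.015,0,0,0,-0.1],
    [-0.06,0,0,0,0,0,-0.1],
    [-0.06,0,0,0,0,0,-0.1],
    [-0.06,0,0,0,0,0,-0.1],
    [-0.05,0,0,0,0,0,-0.1],
    [-0.05,0,0,0,0,0,-0.1],
    [-0.05,0,0,0,0,0,-0.1],
    [-0.05,0,0,0,0,0,-0.1],
    [-0.05,0,0,0,0,0,-0.1],
    [-0.05,0,0,0,0,0,-0.1],
    [-0.05,0,0,0,0,0,-0.1],
    [-0.05,0,0,0,0,0,-0.1],
    [-0.05,0,0,0,0,0,-0.1],
    [-0.05,0,0,0,0,0,-0.1],
    [-0.05,0,0,0,0,0,-0.1],
    [-0.05,0,0,0,0,0,-0.1],
    [-0.05,0,0,0,0,0,-0.1],
    [0,0,0,0,0,0,-0.1],
    [0,0,0,0,0,0,-0.1],
  ],
)

```text
time: 4.07
tool_pos: [0.5182, 0.032, 0.0192]
eef_rot: [-3.142, 0.0, 3.051]
force: [0.4, -0.3, -0.4]
opening: 0.45
gripper_force: 0.0
```

```bash
python3 - <<'E'
from rig import robot
import cv2,numpy as np
c=robot.capture("side")
cv2.imwrite("pics/side2.png",cv2.resize(cv2.cvtColor(c["frame"],cv2.COLOR_RGB2BGR)[130:270,160:360],None,fx=4,fy=4))
E
```

```text
(no output)
```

View pics/side2.png

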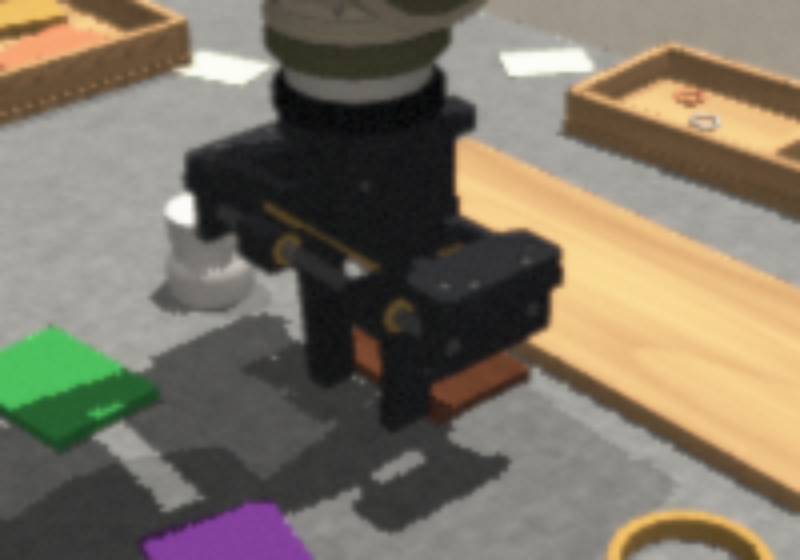

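The mirror sits squarely on both fingertips, and the board edge is a few mm ahead. I creep forward to contact.

Call:
play_rows(
  series=[
    [-0.03,0,0,0,0,0,-0.1],
    [-0.03,0,0,0,0,0,-0.1],
    [-0.02,0,0,0,0,0,-0.1],
    [-0.02,0,0,0,0,0,-0.1],
    [-0.02,0,0,0,0,0,-0.1],
    [0,0,0,0,0,0,-0.1],
    [0,0,0,0,0,0,-0.1],
  ],
)

```text
time: 4.7
tool_pos: [0.5299, 0.0309, 0.0192]
eef_rot: [-3.142, -0.0, 3.051]
force: [-1.5, -0.8, -0.6]
opening: 0.449
gripper_force: 0.4
```

Call:
play_rows(
  series=[
    [-0.01,0,0,0,0,0,-0.1],
    [-0.01,0,0,0,0,0,-0.1],
    [-0.01,0,0,0,0,0,-0.1],
    [0,0,0,0,0,0,-0.1],
    [0,0,0,0,0,0,-0.1],
  ],
)

```text
time: 5.12
tool_pos: [0.5302, 0.0309, 0.019]
eef_rot: [-3.142, -0.007, 3.051]
force: [-11.6, -0.7, 8.8]
opening: 0.447
gripper_force: 6.0
```

Contact with the board shows at about 11 N. The fingertips sit slightly high, so I back off, lower them to nearly the table, push again and check.

Call:
play_rows(
  series=[
    [0.05,0,0,0,0,0,-0.1],
    [0,0,0.015,0,0,0,-0.1],
    [0,0,0,0,0,0,-0.1],
    [-0.03,0,0,0,0,0,-0.1],
    [-0.02,0,0,0,0,0,-0.1],
    [0,0,0,0,0,0,-0.1],
    [0,0,0,0,0,0,-0.1],
  ],
)

```text
time: 5.7
tool_pos: [0.5302, 0.031, 0.0175]
eef_rot: [-3.142, -0.008, 3.051]
force: [-14.0, -1.8, 10.3]
opening: 0.452
gripper_force: 7.3
```

Call:
play_rows(
  series=[
    [0,0,-0.02,0,0,0,-0.1],
    [0,0,-0.02,0,0,0,-0.1],
    [0,0,-0.03,0,0,0,-0.1],
    [0,0,-0.03,0,0,0,-0.1],
    [0,0,0,0,0,0,-0.1],
  ],
)

```text
time: 6.12
tool_pos: [0.5304, 0.031, 0.0272]
eef_rot: [3.141, -0.007, 3.051]
force: [-10.1, -1.1, 0.2]
opening: 0.452
gripper_force: 5.0
```

```bash
python3 - <<'E'
from rig import robot
import cv2,numpy as np
c=robot.capture("side")
a=cv2.cvtColor(c["frame"],cv2.COLOR_RGB2BGR)
c=robot.capture("scene")
b=cv2.cvtColor(c["frame"],cv2.COLOR_RGB2BGR)
f=lambda x:cv2.resize(x,(400,400),interpolation=cv2.INTER_CUBIC)
cv2.imwrite("pics/lift1.png",np.hstack([f(a[160:260,210:310]),f(b[160:260,200:300])]))
E
```

```text
(no output)
```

View pics/lift1.png

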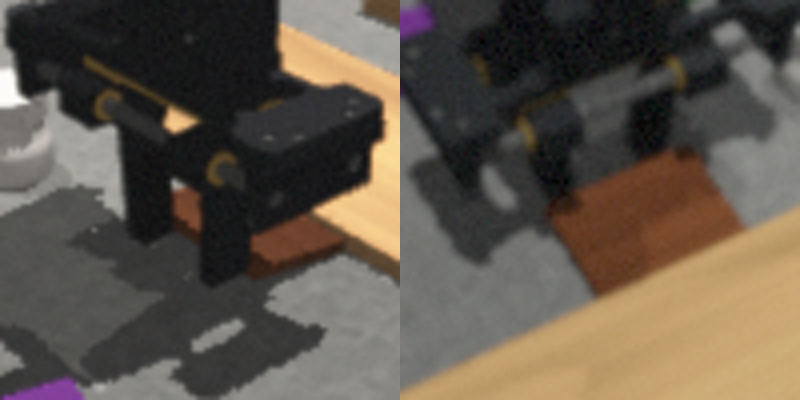

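The picture shows the rear edge held up on the fingertips, with the front edge against the board and about 10 N of pinch. I continue along the arc.

Call:
play_rows(
  series=[
    [-0.004,0,-0.025,0,0,0,-0.1],
    [-0.005,0,-0.025,0,0,0,-0.1],
    [-0.006,0,-0.025,0,0,0,-0.1],
    [-0.007,0,-0.025,0,0,0,-0.1],
    [-0.008,0,-0.024,0,0,0,-0.1],
    [-0.009,0,-0.024,0,0,0,-0.1],
    [-0.01,0,-0.024,0,0,0,-0.1],
    [-0.011,0,-0.023,0,0,0,-0.1],
  ],
)

```text
time: 6.88
tool_pos: [0.5354, 0.0306, 0.0464]
eef_rot: [3.141, -0.01, 3.051]
force: [-15.2, -0.5, 6.4]
opening: 0.448
gripper_force: 8.2
```

Call:
play_rows(
  series=[
    [-0.012,0,-0.022,0,0,0,-0.1],
    [-0.013,0,-0.022,0,0,0,-0.1],
    [-0.014,0,-0.022,0,0,0,-0.1],
    [-0.015,0,-0.021,0,0,0,-0.1],
    [-0.016,0,-0.019,0,0,0,-0.1],
    [-0.017,0,-0.019,0,0,0,-0.1],
    [-0.018,0,-0.018,0,0,0,-0.1],
    [-0.018,0,-0.018,0,0,0,-0.1],
  ],
)

```text
time: 7.55
tool_pos: [0.5486, 0.0295, 0.0636]
eef_rot: [3.142, -0.007, 3.051]
force: [-14.6, 0.3, 14.1]
opening: 0.452
gripper_force: 10.0
```

```bash
python3 - <<'E'
from rig import robot
import cv2,numpy as np
c=robot.capture("side")
a=cv2.cvtColor(c["frame"],cv2.COLOR_RGB2BGR)
c=robot.capture("scene")
b=cv2.cvtColor(c["frame"],cv2.COLOR_RGB2BGR)
f=lambda x:cv2.resize(x,(400,400),interpolation=cv2.INTER_CUBIC)
cv2.imwrite("pics/lift2.png",np.hstack([f(a[150:250,220:320]),f(b[160:260,200:300])]))
E
```

```text
(no output)
```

View pics/lift2.png

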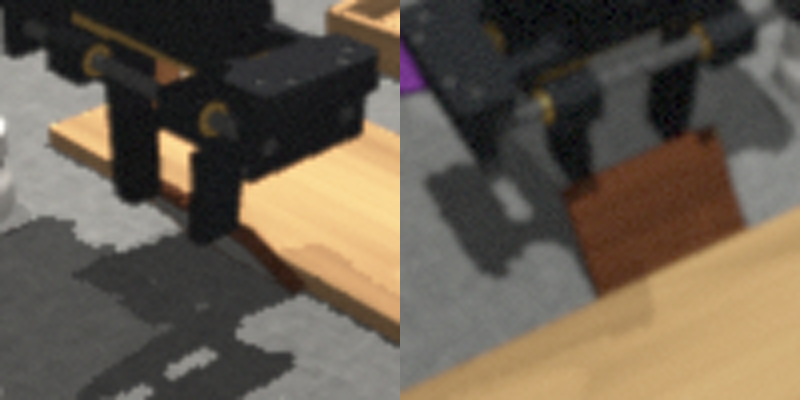

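The mirror now stands at about 48°, hinged on the board edge, which meets step 1. I continue up the arc.

Call:
play_rows(
  series=[
    [-0.02,0,-0.016,0,0,0,-0.1],
    [-0.02,0,-0.016,0,0,0,-0.1],
    [-0.021,0,-0.015,0,0,0,-0.1],
    [-0.021,0,-0.013,0,0,0,-0.1],
    [-0.023,0,-0.012,0,0,0,-0.1],
    [-0.023,0,-0.011,0,0,0,-0.1],
    [-0.023,0,-0.01,0,0,0,-0.1],
    [-0.023,0,-0.01,0,0,0,-0.1],
  ],
)

```text
time: 8.32
tool_pos: [0.5692, 0.0275, 0.075]
eef_rot: [3.142, 0.002, 3.051]
force: [-2.7, 0.6, 9.3]
opening: 0.451
gripper_force: 4.7
```

Call:
play_rows(
  series=[
    [-0.024,0,-0.006,0,0,0,-0.1],
    [-0.024,0,-0.005,0,0,0,-0.1],
    [-0.024,0,-0.003,0,0,0,-0.1],
    [-0.025,0,-0.001,0,0,0,-0.1],
    [-0.025,0,0,0,0,0,-0.1],
    [-0.025,0,0,0,0,0,-0.1],
  ],
)

```text
time: 8.82
tool_pos: [0.5845, 0.026, 0.0766]
eef_rot: [3.142, 0.004, 3.051]
force: [-2.1, 1.7, 11.2]
opening: 0.448
gripper_force: 5.9
```

```bash
python3 - <<'E'
from rig import robot
import cv2,numpy as np
c=robot.capture("side")
a=cv2.cvtColor(c["frame"],cv2.COLOR_RGB2BGR)
c=robot.capture("scene")
b=cv2.cvtColor(c["frame"],cv2.COLOR_RGB2BGR)
f=lambda x:cv2.resize(x,(400,400),interpolation=cv2.INTER_CUBIC)
cv2.imwrite("pics/lift3.png",np.hstack([f(a[150:250,220:320]),f(b[160:260,200:300])]))
E
```

```text
(no output)
```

View pics/lift3.png

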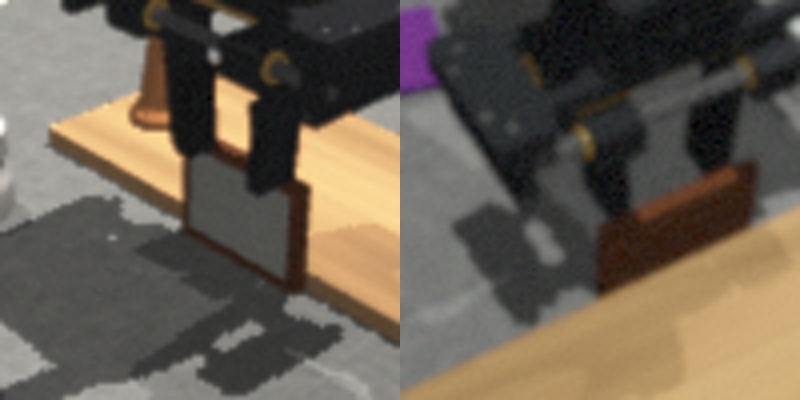

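The mirror stands nearly vertical at the board edge, with the glass facing the robot. Now I push the top over.

Call:
play_rows(
  series=[
    [-0.025,0,0,0,0,0,-0.1],
    [-0.025,0,0,0,0,0,-0.1],
    [-0.03,0,0,0,0,0,-0.1],
    [-0.03,0,0,0,0,0,-0.1],
    [-0.03,0,0,0,0,0,-0.1],
  ],
)

```text
time: 9.33
tool_pos: [0.5984, 0.0247, 0.0761]
eef_rot: [-3.142, 0.003, 3.051]
force: [1.2, 0.6, 3.0]
opening: 0.452
gripper_force: 2.2
```

Call:
play_rows(
  series=[
    [-0.03,0,0,0,0,0,-0.1],
    [-0.03,0,0,0,0,0,-0.1],
    [-0.03,0,0,0,0,0,-0.1],
    [-0.03,0,0,0,0,0,-0.1],
    [0,0,0,0,0,0,-0.1],
    [0,0,0,0,0,0,-0.1],
    [0,0,0,0,0,0,-0.1],
  ],
)

```text
time: 9.92
tool_pos: [0.6088, 0.0237, 0.075]
eef_rot: [3.142, -0.0, 3.051]
force: [-0.2, 0.1, -0.2]
opening: 0.45
gripper_force: 0.0
```

```bash
python3 - <<'E'
from rig import robot
import cv2,numpy as np
c=robot.capture("side")
a=cv2.cvtColor(c["frame"],cv2.COLOR_RGB2BGR)
c=robot.capture("scene")
b=cv2.cvtColor(c["frame"],cv2.COLOR_RGB2BGR)
f=lambda x:cv2.resize(x,(400,400),interpolation=cv2.INTER_CUBIC)
cv2.imwrite("pics/lift4.png",np.hstack([f(a[140:250,230:340]),f(b[170:290,200:320])]))
E
```

```text
(no output)
```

View pics/lift4.png

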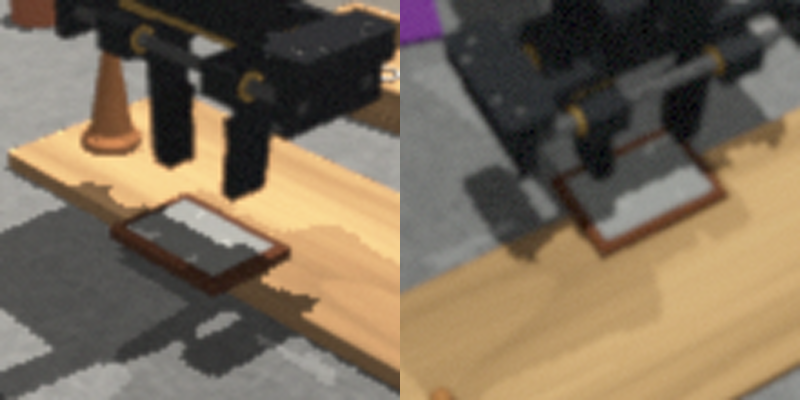

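Both views show the mirror flipped, glass up on the board, overhanging its front edge by roughly 12 mm. I move the fingers behind it, lower them to just above board height and push it on.

Call:
play_rows(
  series=[
    [0.2,0,0,0,0,0,-0.1],
    [0.2,0,0,0,0,0,-0.1],
    [0.2,0,0,0,0,0,-0.1],
    [0,0,0,0,0,0,-0.1],
    [0,0,0.15,0,0,0,-0.1],
    [0,0,0.15,0,0,0,-0.1],
    [0,0,0.13,0,0,0,-0.1],
    [0,0,0,0,0,0,-0.1],
    [0,0,0,0,0,0,-0.1],
  ],
)

```text
time: 10.77
tool_pos: [0.5496, 0.0291, 0.032]
eef_rot: [3.142, -0.001, 3.051]
force: [0.2, 0.2, 0.0]
opening: 0.446
gripper_force: 0.0
```

Call:
play_rows(
  series=[
    [-0.05,0,0,0,0,0,-0.1],
    [-0.05,0,0,0,0,0,-0.1],
    [-0.04,0,0,0,0,0,-0.1],
    [-0.04,0,0,0,0,0,-0.1],
    [-0.04,0,0,0,0,0,-0.1],
    [-0.04,0,0,0,0,0,-0.1],
    [-0.04,0,0,0,0,0,-0.1],
    [-0.04,0,0,0,0,0,-0.1],
    [-0.04,0,0,0,0,0,-0.1],
    [-0.04,0,0,0,0,0,-0.1],
    [-0.04,0,0,0,0,0,-0.1],
    [-0.04,0,0,0,0,0,-0.1],
    [-0.04,0,0,0,0,0,-0.1],
    [-0.04,0,0,0,0,0,-0.1],
    [-0.04,0,0,0,0,0,-0.1],
    [-0.04,0,0,0,0,0,-0.1],
    [-0.04,0,0,0,0,0,-0.1],
    [0,0,0,0,0,0,-0.1],
  ],
)

```text
time: 12.27
tool_pos: [0.6198, 0.0227, 0.0322]
eef_rot: [-3.142, 0.001, 3.051]
force: [-0.5, -0.4, -0.3]
opening: 0.448
gripper_force: 0.0
```

Call:
play_rows(
  series=[
    [0.1,0,0,0,0,0,-0.1],
    [0.2,0,0,0,0,0,-0.1],
    [0.2,0,-0.1,0,0,0,-0.1],
    [0.2,0,-0.3,0,0,0,-0.1],
    [0.2,0,-0.3,0,0,0,-0.1],
    [0.2,0,-0.3,0,0,0,-0.1],
    [0,0,0,0,0,0,-0.1],
    [0,0,0,0,0,0,-0.1],
    [0,0,0,0,0,0,-0.1],
    [0,0,0,0,0,0,-0.1],
  ],
)

```text
time: 13.1
tool_pos: [0.5096, 0.0327, 0.131]
eef_rot: [3.141, -0.002, 3.051]
force: [-0.2, -0.1, 0.5]
opening: 0.451
gripper_force: 0.0
```

```bash
python3 - <<'E'
from rig import robot
import cv2,numpy as np
c=robot.capture("side")
a=cv2.cvtColor(c["frame"],cv2.COLOR_RGB2BGR)
c=robot.capture("scene")
b=cv2.cvtColor(c["frame"],cv2.COLOR_RGB2BGR)
f=lambda x:cv2.resize(x,(400,400),interpolation=cv2.INTER_CUBIC)
cv2.imwrite("pics/end.png",np.hstack([f(a[110:290,190:370]),f(b[150:330,190:370])]))
E
```

```text
(no output)
```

View pics/end.png

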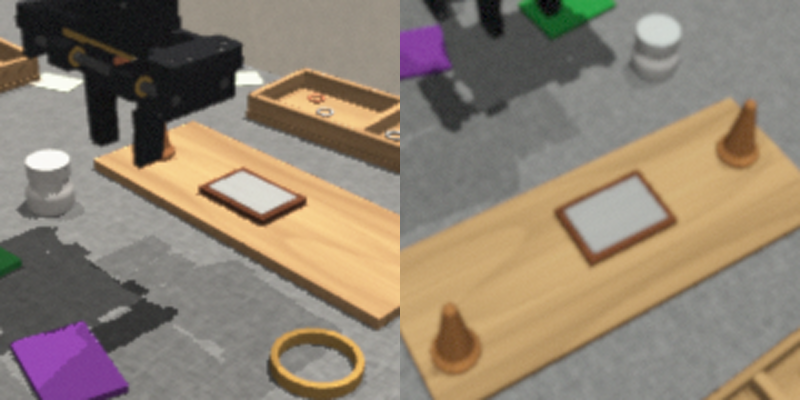

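The mirror lies glass up, flat and wholly on the board. The cones, tin and bangle are standing where they were, and the arm is clear.

```bash
python3 -c "
from rig import robot
print(robot.job_done())"
```

```text
the job is handed in; nothing more can be done
None
```

I tipped the mirror up against the board's front edge, flipped it glass up and pushed it fully onto the board; the job was handed in at about 13 s with no verdict returned, and the last picture shows nothing overhanging and the cones, tin and bangle in place.

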